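Lay out the doming station on a goldsmith's bench

TASK

Lay out the doming station on the green mat: the tin of blanks goes from the steel bench block onto the mat just left of it, kept upright, and the doming block takes its place, set down gently, centred and square on the bench block with its cups still facing up. Draw the brass punch straight up out of the stand and stand it upright, ball up, on the mat just behind the bench block, and lay the mallet flat on the mat just right of the block with its handle pointing back towards the robot. Leave the two steel punches in the stand, and the amber jar and white dish where they are.

Things in the scene. Friction and masses are not known exactly. Their poses are not given: they have to be found in the camera images.
- bench_block: Fixed target: steel block 90 x 90 x 22 mm at the centre of a green rubber mat 240 (x) x 290 (y) x 4 mm, one body. Origin: mat's underside centre, on the bench; mat top at 4 mm, block top at 26 mm. Axes within 0.12 rad of the robot's: behind = +x, left = +y, right = -y. Just beside = on the mat, 80-110 mm from the centre (punch 70-90). Tweezers lie along the mat's near edge, 98 mm in front.
- tin: Round aluminium tin of copper blanks with a window in its lid, 48 mm diameter, 20 mm high, about 70 g, closed. It starts upright on the steel bench block. Origin: centre of its underside; z up.
- doming_block: Steel doming cube, 40 mm each way, about 0.47 kg, four round cups in its top face and one shallow round mark on each side. It starts cups up in the plywood tool tray (tray floor 6 mm above the bench top). Origin: centre of its underside; z up, x and y square to its side faces.
- brass_punch: Brass-yellow doming punch standing ball up in one of the stand's three holes. 75 mm long: straight shank 18 mm diameter from the flat foot to 50 mm above it, then a neck and a 17 mm ball on top. About 140 g. Origin: centre of its flat foot; z along the punch towards the ball.
- steel_punch_a: Grey steel doming punch with a 13 mm ball, otherwise the same shape and size as the brass one; stays in the stand. Origin: centre of its foot; z towards the ball.
- steel_punch_b: Grey steel doming punch with a 9 mm ball, otherwise the same shape and size as the brass one; stays in the stand. Origin: centre of its foot; z towards the ball.
- punch_stand: Dark wooden stand fixed in the far part of the tool tray, 50 (x) x 150 (y) x 36 mm high. Three upright blind holes 42 mm apart along y, 25 mm deep, 1 mm wider than the shanks; a punch's foot is 11 mm above the stand's underside, 25 mm of straight shank shows. Which punch is in which hole varies. Origin: centre of its underside, 6 mm above the bench.
- mallet: Wooden mallet lying flat at the near side of the tool tray (floor 6 mm up). Pale barrel head 32 mm diameter, 60 mm long along y, its centre at x = +45 mm; round handle 18 mm thick runs from it to x = -144 mm. x points from handle to head, z up. Origin: under the balance point, on the surface it lies on; the handle's middle is 14 mm up there: a good place to grip. About 90 g.
- jar: Small closed amber glass jar with a black cap, about 38 mm diameter and 46 mm high, standing in the tool tray; leave it alone. Origin: centre of its underside.
- dish: Small round white ceramic dish, 44 mm diameter, 18 mm high, in the tool tray; leave it alone. Origin: centre of its underside.
Mind the look-alikes: they are no part of the job. What is shaped like the tin but pink is not meant. What is shaped like the brass_punch but purple is not meant.

How it is judged (in metres and radians):
At the end, for the whole second after the job is handed in: Block frame: tin upright on mat 60-135 mm left, +-50 fore/aft; doming block on top within 14 mm, 0.2 rad; brass punch upright on mat 50-115 mm behind, +-45; mallet 55-145 mm right, +-75, handle to robot within 0.35 rad. Steel punches moved <10 mm, jar, dish <20. All upright, released, at rest (y of tin in the frame of bench_block between 0.06 and 0.135 m and x of tin in the frame of bench_block between -0.05 and 0.05 m and z of each of tin, brass_punch in the frame of bench_block below 0.01 m and angle between each of tin, brass_punch, jar's own z axis and vertical below 0.1 rad and linear speed of each of tin, doming_block, brass_punch, mallet below 0.02 m/s and horizontal distance between doming_block and bench_block below 0.014 m and z of doming_block in the frame of bench_block between 0.022 and 0.031 m and angle between doming_block's own z axis and vertical below 0.08 rad and (angle between the x axis of doming_block and the x axis of bench_block, either way round below 0.2 rad or angle between the x axis of doming_block and the y axis of bench_block, either way round below 0.2 rad) and x of brass_punch in the frame of bench_block between 0.05 and 0.115 m and y of brass_punch in the frame of bench_block between -0.045 and 0.045 m and y of mallet in the frame of bench_block between -0.145 and -0.055 m and x of mallet in the frame of bench_block between -0.075 and 0.075 m and z of mallet in the frame of bench_block below 0.014 m and angle between the x axis of mallet and the x axis of bench_block, either way round below 0.35 rad and angle between mallet's own z axis and vertical below 0.2 rad and y of bench_block in the frame of mallet above 0 m and distance of each of steel_punch_a, steel_punch_b from where it was at the start of the episode below 0.01 m and distance of each of jar, dish from where it was at the start of the episode below 0.02 m); the robot touches nothing.
It fails at once if the tin is tipped over (angle between tin's own z axis and vertical above 0.5 rad).
It fails at once if the doming block is dropped: it falls faster than 0.4 m/s out of the gripper (linear speed of doming_block above 0.4 m/s and contact force between doming_block and the fingers below 0.1 N).
It fails at once if the jar is knocked over (angle between jar's own z axis and vertical above 0.5 rad).
It also fails if it takes over 120 s, if anything falls off the work surface, if the arm or the gripper's body presses on something with over 40 N, if the wrist force passes 120 N, or if a joint passes its speed limit or range.

ROBOT

A 6-joint arm with a two-finger parallel gripper is mounted at the origin on the work surface. World frame = base frame: x ahead of the robot, y to its left, z up, the work surface at z = 0. Lengths are in m, angles in degrees, forces in N, time in s.
With the tool pointing down it reaches from about 0.35 to 0.875 m from the base axis. Payload 4.2 kg.
Tool frame: the origin (TCP) lies midway between the tips of the shut fingers; the grasp point (between the pads) lies 19 mm behind it (r.tcp_to_grasp is the distance from the TCP to the grasp point, in m); z points along the fingers, y is the line along which they close (so a half turn about z gives the same grasp; the last joint's range is limited). The gripper opens to 87 mm and grips with 3 to 60 N. Pads are 19 mm wide; open, the fingers measure 117 mm over their backs; the gripper's body (75 mm by 190 mm) begins 51 mm behind the grasp point.
Start: joints at [-50.042, 22.042, 0.453, 0, -68.411, -14.817], TCP at [0.266, -0.566, 0.223] pointing down, gripper open.
Joint ranges: [-179.83, 179.83], [-69.29, 118.12], [-61.27, 80.66], [-181.25, 117.63], [-171.15, -9.14], [-177.46, 177.46]. Speed limits (degrees/s): [159.86, 159.86, 180, 180, 180, 180].

INTERFACE

Orientations are given as a 3x3 rotation matrix whose columns are the frame's x, y, z axes.
In Python, from bench import r gives the robot as it stands.
- The arm moves only by the tool servo_tool, never from a script. Its argument "rows" is a list of rows, each a list of 3 entries, a list of its own where there are three numbers: the shift along the world's x, y, z in cm, then the turn, a rotation vector about the world's x, y, z in rad, then the finger opening in cm, from 0 to 8.7. A call has 1 to 12 rows; each row is the pose to reach, as a shift and turn from the pose commanded when the call began; what a row does not reach only later rows make up. A row lasts 1/8 s, in which the tool goes at most 62.5 mm and 10.7 degrees, less where a joint would pass 70% of its speed; a pose out of reach is approached as far as the arm can. A call with a gripper value outside its range is refused whole. The fingers move at their own pace and stop on an object; "squeeze" is the grip in N (left out, the last holds). Time passes only in rows, so rows that repeat a pose let the fingers close. It gives the time, the measured TCP pose, the force, the opening and the grip force at its end, in the units of the state.
- r.observe(): the state, without advancing time (a new reading comes with each control period).
- r.grab_frame(name): name is "scene" or "top" or "wrist"; returns the picture (420x560x3 uint8, blue, green, red); there is no depth.
- r.camera_info(name): a dict with "mtx" (3x3 intrinsics, pixels), "eye" and "attitude" of the camera in the world; the wrist camera has in their place "T_tool_cam" (4x4, takes a point from camera to tool coordinates, whose origin is the TCP and whose axes are the flange's). Camera axes: x right, y down, z forward; pixel columns grow to the right and rows downward; lengths in m; the calibration is good to about 2 mm. A picture is of the moment at which its call begins: read the wrist's pose just before it. camera_info takes no time and is no camera call.
- r.hand_in(): hands the job in; it is judged then, once.
The state is a dict: "t": time; "joints": joint angles; "joint_vel": joint speeds; "joint_torque": joint torques, N m; "ee_pos": TCP position; "tool_rot": TCP orientation; "wrist_force": force on the tool from outside, world axes, zero at the start; "ft_torque": the same for the moment, N m; "grip_width": finger opening in m; "gripper_force": force on a finger pad.
Only numpy, scipy, OpenCV 4.12 (cv2) and the standard library are available. Lean on these libraries where they do the work, as an engineer would, in place of code of your own. Each camera call takes 0.05 s, during which the arm holds its last target. There are 200 camera calls.

## Working session

There is one attempt and no reset: what is moved stays moved. The work goes in short steps, Python scripts to look and compute and a tool call to move; the robot and the scene stay as the last step left them, time stands still between calls to the robot, and variables do not carry over. Pictures are saved under pics/ and viewed, at most 14 in all, crops included, and the job is handed in when it is done.

Besides the shell and the picture viewer there is one more tool, called after "Call:" as name(argument=value, ...), one argument or row to a line, values as JSON. servo_tool: Moves the arm, as the interface text tells. Its arguments: {"type":"object","properties":{"rows":{"type":"array"},"squeeze":{"type":"number"}},"required":["rows"]}

```bash
mkdir -p pics; ls; cat > h.py <<'E'
import numpy as np, cv2
from bench import r
def cam(n):
    s=r.observe(); im=r.grab_frame(n); c=r.camera_info(n)
    K=np.array(c["mtx"])
    if n=="wrist":
        T=np.eye(4);T[:3,:3]=s["tool_rot"];T[:3,3]=s["ee_pos"]
        M=T@np.array(c["T_tool_cam"]); R,e=M[:3,:3],M[:3,3]
    else: R,e=np.array(c["attitude"]),np.array(c["eye"])
    return im,K,R,e
def toplane(p,z,K,R,e):
    p=np.atleast_2d(p).astype(float)
    d=(R@np.linalg.inv(K)@np.c_[p,np.ones(len(p))].T).T
    return e+d*((z-e[2])/d[:,2])[:,None]
def topix(P,K,R,e):
    c=(np.atleast_2d(P)-e)@R; q=c@K.T; return q[:,:2]/q[:,2:]
E
python3 - <<'E'
from h import *
for n in ("top","scene"):
    im,K,R,e=cam(n); print(n,K.tolist(),R.round(3).tolist(),e); cv2.imwrite(f"pics/{n}0.png",im); np.savez(f"{n}0.npz",im=im,K=K,R=R,e=e)
c=r.camera_info("wrist");print(c); s=r.observe();print(np.round(s["tool_rot"],3),s["ee_pos"],s["t"],s["wrist_force"])
E
```

```text
pics
top [[441.50149489072896, 0.0, 282.48457940500634], [0.0, 441.50149489072896, 211.0793896179971], [0.0, 0.0, 1.0]] [[0.125, -0.97, 0.21], [-0.992, -0.121, 0.032], [-0.006, -0.213, -0.977]] [ 0.34230048 -0.01072199  1.04242004]
scene [[402.67995577009725, 0.0, 278.95302177750466], [0.0, 402.67995577009725, 210.4005616666953], [0.0, 0.0, 1.0]] [[-0.46, 0.646, -0.609], [0.888, 0.344, -0.307], [0.011, -0.682, -0.732]] [1.02328824 0.26540451 0.64383973]
{'mtx': array([[352.96126476,   0.        , 279.77952574],
       [  0.        , 352.96126476, 207.01735425],
       [  0.        ,   0.        ,   1.        ]]), 'T_tool_cam': array([[ 4.47965104e-04, -9.58144977e-01, -2.86283080e-01,
         7.97430018e-02],
       [ 9.99999848e-01,  3.37153537e-04,  4.36362035e-04,
        -4.41104607e-04],
       [-3.21576739e-04, -2.86283232e-01,  9.58144982e-01,
        -1.62131669e-01],
       [ 0.00000000e+00,  0.00000000e+00,  0.00000000e+00,
         1.00000000e+00]])}
[[-0.905 -0.425 -0.001]
 [-0.425  0.905  0.002]
 [ 0.     0.002 -1.   ]] [ 0.26532099 -0.56529778  0.22156075] 0.1 [-1.35566598 -0.73862411  0.19388537]
```

View pics/top0.png

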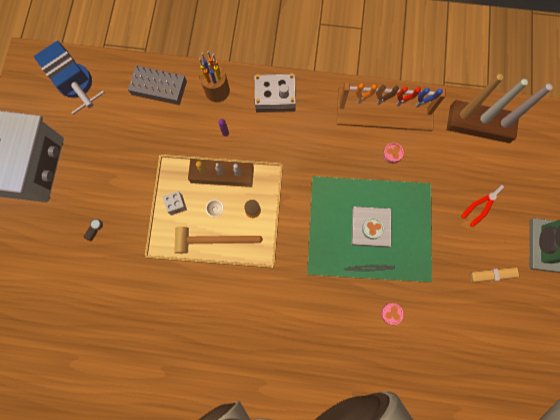

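View pics/scene0.png

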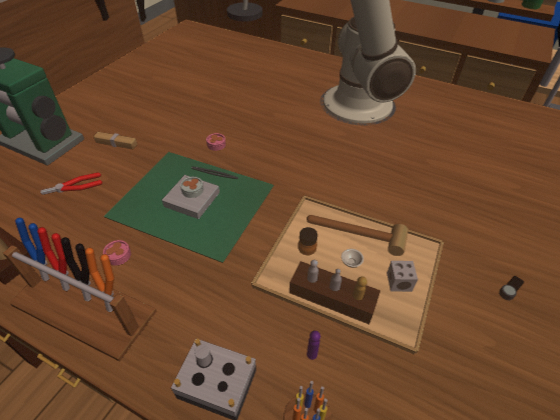

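The top view shows the tin at (373,229) on the steel block, with pink look-alikes at (394,152) and (393,314). The brass punch is the left one in the stand at (199,167); the steel punches are at (219,169) and (236,170), and the purple look-alike is at (223,127) on the bench. The doming block is at (175,202), the mallet has its head at (181,240) and its handle end at (262,239), the dish is at (214,208) and the jar at (252,208). In the scene view the brass punch is at (361,288), nearest the doming block, which agrees.

```bash
python3 - <<'E'
from h import *
d=np.load("top0.npz"); im=d["im"];a=(d["K"],d["R"],d["e"]); hsv=cv2.cvtColor(im,cv2.COLOR_BGR2HSV)
m=cv2.inRange(hsv,(60,70,20),(95,255,160)); m[:, :290]=0; m[:,445:]=0
m=cv2.morphologyEx(m,cv2.MORPH_OPEN,np.ones((3,3)))
c=max(cv2.findContours(m,0,2)[0],key=cv2.contourArea)
w=toplane(c[:,0],.004,*a)[:,:2]; print("mat",cv2.minAreaRect((w*1000).astype(np.float32)))
for n,p,z in [("tin",(373,229),.046),("dome",(175,200),.046),("brassball",(198,163),.086),("s1",(219,165),.086),("s2",(236,167),.086),("dish",(214,208),.02),("jar",(252,208),.045),("head",(181,240),.03),("hend",(261,239),.018),("purple",(223,127),.03)]:
    print(n,toplane(p,z,*a)[0].round(3))
t=toplane([(148,257),(274,264),(282,163),(162,157)],.012,*a);print(t.round(3))
x=np.hstack([im[140:275,140:290],im[140:275,300:450]]);x=cv2.resize(x,(800,360),interpolation=2);cv2.imwrite("pics/c1.png",x)
E
```

```text
mat ((551.8283081054688, -188.78121948242188), (235.37408447265625, 286.1226501464844), 3.5470426082611084)
tin [ 0.541 -0.188  0.046]
dome [0.552 0.274 0.046]
brassball [0.635 0.225 0.086]
s1 [0.637 0.177 0.086]
s2 [0.637 0.138 0.086]
dish [0.55  0.185 0.02 ]
jar [0.555 0.093 0.045]
head [0.463 0.248 0.03 ]
hend [0.49  0.065 0.018]
purple [0.751 0.194 0.03 ]
[[0.416 0.322 0.012]
 [0.436 0.027 0.012]
 [0.683 0.039 0.012]
 [0.662 0.334 0.012]]
```

View pics/c1.png

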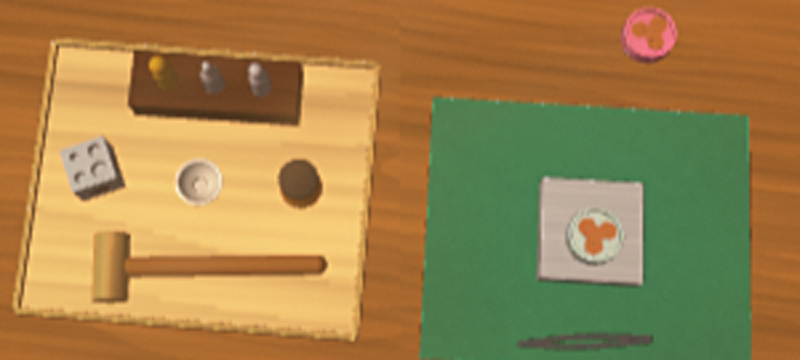

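The crop confirms the choices: the brass-yellow punch is leftmost in the stand, the tin with its white rim and copper window is on the steel block, and the doming block has its cups up. Next I go above the tin.

Call:
servo_tool(
  rows=[
    [[27.5,37.5,0],[0,0,1.2],8.7],
    [[27.5,37.5,0],[0,0,1.2],8.7],
    [[27.5,37.5,0],[0,0,1.2],8.7],
    [[27.5,37.5,0],[0,0,1.2],8.7],
    [[27.5,37.5,0],[0,0,1.2],8.7],
    [[27.5,37.5,0],[0,0,1.2],8.7],
    [[27.5,37.5,0],[0,0,1.2],8.7],
    [[27.5,37.5,0],[0,0,1.2],8.7],
    [[27.5,37.5,0],[0,0,1.2],8.7],
    [[27.5,37.5,0],[0,0,1.2],8.7],
    [[27.5,37.5,0],[0,0,1.2],8.7],
    [[27.5,37.5,0],[0,0,1.2],8.7],
  ],
)

```text
t: 1.6
ee_pos: [0.54, -0.1916, 0.2227]
tool_rot: [[0.066, -0.998, 0.0], [-0.998, -0.066, 0.0], [-0.0, -0.0, -1.0]]
wrist_force: [-0.5, 0.9, 0.7]
grip_width: 0.0868
gripper_force: 0.0
```

```bash
python3 - <<'E'
from h import *
im,K,R,e=cam("wrist"); cv2.imwrite("pics/w1.png",im); np.savez("w1.npz",im=im,K=K,R=R,e=e)
s=r.observe();print(s["ee_pos"],np.round(s["tool_rot"],3).tolist())
E
```

```text
[ 0.54013077 -0.19150343  0.22266707] [[0.067, -0.998, 0.0], [-0.998, -0.067, 0.0], [-0.0, -0.0, -1.0]]
```

View pics/w1.png

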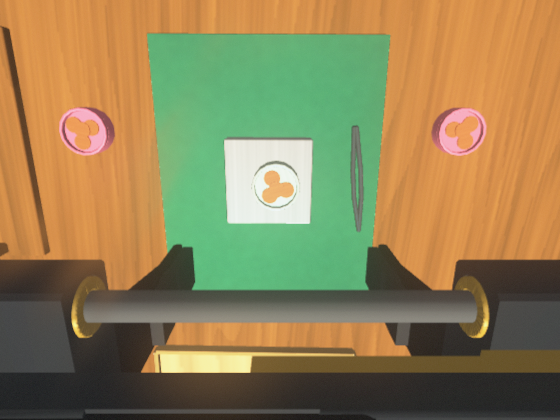

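The wrist view shows the tin at (275,185), the block corners at (225,140) and (312,223), and the pink look-alikes off the mat at (86,131) and (459,131).

```bash
python3 - <<'E'
from h import *
d=np.load("w1.npz"); im=d["im"];a=(d["K"],d["R"],d["e"]); hsv=cv2.cvtColor(im,cv2.COLOR_BGR2HSV)
m=cv2.inRange(hsv,(0,0,90),(180,60,255)); m[:130]=0;m[235:]=0;m[:,:215]=0;m[:,325:]=0
cnt=max(cv2.findContours(m,0,2)[0],key=cv2.contourArea)
w=toplane(cnt[:,0],.026,*a)[:,:2]*1000; print("block",cv2.minAreaRect(w.astype(np.float32)))
m=cv2.inRange(hsv,(50,60,20),(95,255,200));m[240:]=0
h=cv2.convexHull(np.vstack([c for c in cv2.findContours(m,0,2)[0] if len(c)>200]))[:,0].astype(float)
w=toplane(h,.004,*a)[:,:2]*1000
for nm,k in (("near",w[:,0]<460),("far",w[:,0]>640),("right",w[:,1]<-310)): print(nm,w[k].mean(0),k.sum())
# tin top circle via hough
g=cv2.cvtColor(im,cv2.COLOR_BGR2GRAY)[150:220,240:310]
c=cv2.HoughCircles(g,cv2.HOUGH_GRADIENT,1.,50,param1=100,param2=12,minRadius=19,maxRadius=28);print(c)
if c is not None:
    p=c[0,0,:2]+(240,150); q=toplane([p,p+(c[0,0,2],0)],.046,*a);print(q)
h=hsv[150:220,240:310]; o=cv2.inRange(h,(5,120,80),(20,255,255));ys,xs=np.nonzero(o);p=(xs.mean()+240,ys.mean()+150);print("blanks",p,toplane(p,.044,*a))
E
```

```text
block ((551.1117553710938, -190.72132873535156), (90.18085479736328, 91.13008117675781), 3.8417210578918457)Traceback (most recent call last):
  File "<stdin>", line 7, in <module>
    return _nx.concatenate(arrs, 0, dtype=dtype, casting=casting)
           ~~~~~~~~~~~~~~~^^^^^^^^^^^^^^^^^^^^^^^^^^^^^^^^^^^^^^^
ValueError: need at least one array to concatenate
```

```bash
python3 - <<'E'
from h import *
d=np.load("w1.npz"); im=d["im"];a=(d["K"],d["R"],d["e"]); hsv=cv2.cvtColor(im,cv2.COLOR_BGR2HSV)
g=cv2.cvtColor(im,cv2.COLOR_BGR2GRAY)[150:220,240:310]
c=cv2.HoughCircles(g,cv2.HOUGH_GRADIENT,1.,50,param1=100,param2=12,minRadius=19,maxRadius=28);print(c)
p=c[0,0,:2]+(240,150); print(toplane([p,p+(c[0,0,2],0)],.046,*a))
h=hsv[150:220,240:310]; o=cv2.inRange(h,(5,120,80),(20,255,255));ys,xs=np.nonzero(o);p=(xs.mean()+240,ys.mean()+150);print("blanks",p,toplane(p,.044,*a))
E
```

```text
[[[34.5 32.5 22.4]]]
[[ 0.5446015  -0.19462716  0.046     ]
 [ 0.5226692  -0.19610231  0.046     ]]
blanks (np.float64(275.67724867724866), np.float64(187.38977072310405)) [[ 0.54312894 -0.18931012  0.044     ]]
```

Call:
servo_tool(
  rows=[
    [[0.4,0,-5],[0,0,0],8.7],
    [[0.4,0,-10],[0,0,0],8.7],
    [[0.4,0,-14],[0,0,0],8.7],
    [[0.4,0,-17],[0,0,0],8.7],
    [[0.4,0,-18.5],[0,0,0],8.7],
    [[0.4,0,-19.2],[0,0,0],8.7],
    [[0.4,0,-19.2],[0,0,0],8.7],
    [[0.4,0,-19.2],[0,0,0],4.0],
    [[0.4,0,-19.2],[0,0,0],4.0],
    [[0.4,0,-19.2],[0,0,0],4.0],
    [[0.4,0,-19.2],[0,0,0],4.0],
    [[0.4,0,-19.2],[0,0,0],4.0],
  ],
  squeeze=15,
)

```text
t: 3.15
ee_pos: [0.5445, -0.1907, 0.0306]
tool_rot: [[0.068, -0.998, -0.0], [-0.998, -0.068, -0.0], [0.0, 0.0, -1.0]]
wrist_force: [-0.3, -0.1, 0.4]
grip_width: 0.0476
gripper_force: 15.0
```

Call:
servo_tool(
  rows=[
    [[0,0,1.5],[0,0,0],4.0],
    [[0,0,3],[0,0,0],4.0],
    [[0,3,3],[0,0,0],4.0],
    [[0,6.5,3],[0,0,0],4.0],
    [[0,9.5,2.5],[0,0,0],4.0],
    [[0,9.5,0.5],[0,0,0],4.0],
    [[0,9.5,-1],[0,0,0],4.0],
    [[0,9.5,-1.8],[0,0,0],4.0],
    [[0,9.5,-2.1],[0,0,0],4.0],
    [[0,9.5,-2.1],[0,0,0],4.0],
  ],
)

```text
t: 4.4
ee_pos: [0.5447, -0.0961, 0.0097]
tool_rot: [[0.067, -0.998, 0.0], [-0.998, -0.067, -0.0], [0.0, -0.0, -1.0]]
wrist_force: [0.7, 0.0, -0.5]
grip_width: 0.0476
gripper_force: 15.0
```

Call:
servo_tool(
  rows=[
    [[0,0,-0.1],[0,0,0],4.0],
    [[0,0,-0.1],[0,0,0],7.0],
    [[0,0,-0.1],[0,0,0],7.0],
    [[0,0,-0.1],[0,0,0],7.0],
    [[0,0,-0.1],[0,0,0],7.0],
    [[0,0,3],[0,0,0],7.0],
    [[0,0,8],[0,0,0],7.0],
    [[0,0,14],[0,0,0],7.0],
    [[0,0,20],[0,0,0],7.0],
    [[-2,5,22],[0,0,0],7.0],
    [[-4,10,22],[0,0,0],7.0],
    [[-5,15,22],[0,0,0.07],7.0],
  ],
)

```text
t: 5.9
ee_pos: [0.4935, 0.0554, 0.2302]
tool_rot: [[0.139, -0.99, 0.001], [-0.99, -0.139, 0.001], [-0.001, -0.001, -1.0]]
wrist_force: [2.1, -0.6, -0.1]
grip_width: 0.0696
gripper_force: 0.0
```

Call:
servo_tool(
  rows=[
    [[-1,5,0],[0,0,0],7.0],
    [[-2,10,0],[0,0,0],7.0],
    [[-2.5,14.6,0],[0,0,0],7.0],
    [[-2.5,14.6,0],[0,0,0],7.0],
    [[-2.5,14.6,0],[0,0,0],7.0],
  ],
)

```text
t: 6.52
ee_pos: [0.4692, 0.2, 0.2294]
tool_rot: [[0.138, -0.99, -0.001], [-0.99, -0.138, -0.0], [0.0, 0.001, -1.0]]
wrist_force: [-1.0, -0.8, 0.4]
grip_width: 0.0698
gripper_force: 0.0
```

```bash
python3 - <<'E'
from h import *
im,K,R,e=cam("wrist"); cv2.imwrite("pics/w2.png",im); np.savez("w2.npz",im=im,K=K,R=R,e=e)
s=r.observe();print(s["ee_pos"],np.round(s["tool_rot"],3).tolist(),s["joints"])
E
```

```text
[0.46938425 0.19955169 0.22944742] [[0.137, -0.991, -0.0], [-0.991, -0.137, -0.0], [0.0, 0.0, -1.0]] [ 4.12905203e+01  1.05175452e+01 -1.47583120e+01 -3.67460131e-04
 -6.47559238e+01 -3.34172854e+01]
```

View pics/w2.png

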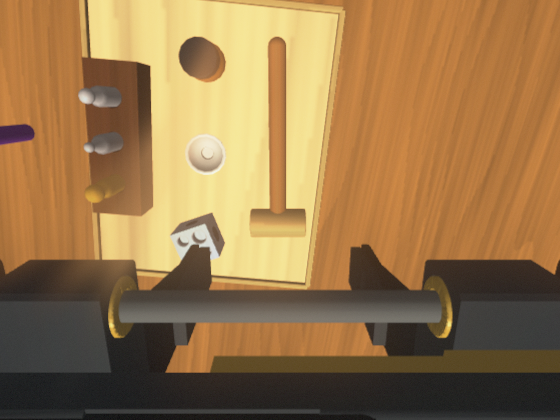

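Handle runs from (277,38) to (277,210), head centre is at (278,223), the dish at (206,154), jar cap (203,57), steel punch balls (86,96) and (89,147), brass ball (96,193). The doming block at (197,237) is partly hidden by the finger.

```bash
python3 - <<'E'
from h import *
d=np.load("w2.npz"); im=d["im"];a=(d["K"],d["R"],d["e"]); hsv=cv2.cvtColor(im,cv2.COLOR_BGR2HSV)
A=toplane([(277.5,60),(277.5,195)],.02,*a);v=A[1]-A[0];print(A.round(4),np.degrees(np.arctan2(v[1],v[0])))
h=toplane([(250,223),(306,223),(278,223)],.022,*a);print("head",h.round(4))
e=toplane((277,38),.018,*a)[0];u=v/np.linalg.norm(v);print("end",e,"origin from end",e+.144*u,"from head",h[2]-.045*u)
for n,p,z in [("brass",(96,193),.086),("sa",(86,96),.086),("sb",(89,147),.086)]:print(n,toplane(p,z,*a)[0].round(4))
print("stand top corners",toplane([(83,57),(93,212),(133,214)],.042,*a).round(4))
E
```

```text
[[0.4868 0.083  0.02  ]
 [0.4682 0.2179 0.02  ]] 97.84862116538355
head [[0.4941 0.2534 0.022 ]
 [0.4327 0.2448 0.022 ]
 [0.4634 0.2491 0.022 ]]
end [0.49005377 0.06328362 0.018     ] origin from end [0.47038967 0.20593467 0.018     ] from head [0.46951519 0.20450048 0.022     ]
brass [0.6309 0.2214 0.086 ]
sa [0.6383 0.139  0.086 ]
sb [0.6365 0.181  0.086 ]
stand top corners [[0.6634 0.1074 0.042 ]
 [0.656  0.2568 0.042 ]
 [0.6149 0.2532 0.042 ]]
```

Call:
servo_tool(
  rows=[
    [[0.1,0.5,-5],[0,0,0],3.2],
    [[0.1,0.5,-10],[0,0,0],3.2],
    [[0.1,0.5,-15],[0,0,0],3.2],
    [[0.1,0.5,-19],[0,0,0],3.2],
    [[0.1,0.5,-21],[0,0,0],3.2],
    [[0.1,0.5,-21.7],[0,0,0],3.2],
    [[0.1,0.5,-21.7],[0,0,0],3.2],
    [[0.1,0.5,-21.7],[0,0,0],1],
    [[0.1,0.5,-21.7],[0,0,0],1],
    [[0.1,0.5,-21.7],[0,0,0],1],
    [[0.1,0.5,-21.7],[0,0,0],1],
  ],
  squeeze=25,
)

```text
t: 7.95
ee_pos: [0.471, 0.2056, 0.0134]
tool_rot: [[0.138, -0.99, 0.001], [-0.99, -0.138, 0.001], [-0.001, -0.001, -1.0]]
wrist_force: [-0.8, 0.3, 5.9]
grip_width: 0.0171
gripper_force: 25.0
```

Call:
servo_tool(
  rows=[
    [[0,0,2],[0,0,0],1],
    [[0,0,6],[0,0,0],1],
    [[0,0,11],[0,0,0],1],
    [[0,0,16],[0,0,0],1],
    [[1,-5,16],[0,0,-0.15],1],
    [[2,-10,16],[0,0,-0.3],1],
    [[3,-15,16],[0,0,-0.45],1],
    [[4,-20,16],[0,0,-0.6],1],
    [[5,-25,16],[0,0,-0.75],1],
    [[6,-30,16],[0,0,-0.9],1],
    [[7,-35,16],[0,0,-1.05],1],
    [[7,-35,16],[0,0,-1.05],1],
  ],
)

```text
t: 9.45
ee_pos: [0.5402, -0.1475, 0.1715]
tool_rot: [[-0.794, -0.608, -0.002], [-0.608, 0.794, 0.0], [0.001, 0.001, -1.0]]
wrist_force: [0.2, 1.5, -1.1]
grip_width: 0.0172
gripper_force: 25.0
```

Call:
servo_tool(
  rows=[
    [[0.5,-5,0],[0,0,-0.15],1],
    [[1,-10,0],[0,0,-0.3],1],
    [[1.7,-14.6,0],[0,0,-0.45],1],
    [[1.7,-14.6,0],[0,0,-0.59],1],
    [[1.7,-14.6,0],[0,0,-0.59],1],
    [[1.7,-14.6,-5],[0,0,-0.59],1],
    [[1.7,-14.6,-10],[0,0,-0.59],1],
    [[1.7,-14.6,-14],[0,0,-0.59],1],
    [[1.7,-14.6,-15.2],[0,0,-0.59],1],
    [[1.7,-14.6,-15.2],[0,0,-0.59],1],
  ],
)

```text
t: 10.7
ee_pos: [0.5579, -0.2902, 0.0207]
tool_rot: [[-0.997, -0.071, -0.001], [-0.071, 0.997, -0.0], [0.001, -0.0, -1.0]]
wrist_force: [0.8, 0.1, -0.6]
grip_width: 0.0174
gripper_force: 25.0
```

```bash
python3 - <<'E'
from h import *
im,K,R,e=cam("scene"); cv2.imwrite("pics/s2.png",cv2.resize(im[130:290,60:300],None,fx=2.5,fy=2.5))
E
```

```text
(no output)
```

View pics/s2.png

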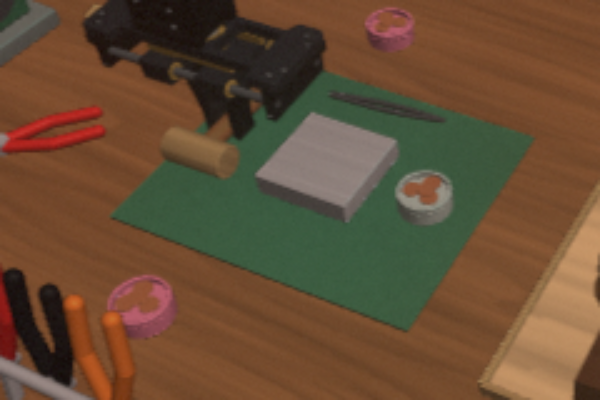

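The tin stands on the mat left of the block at (425,195), and the mallet is held with its head away from the robot at (200,152).

Call:
servo_tool(
  rows=[
    [[0,0,-0.5],[0,0,0],1],
    [[0,0,-0.8],[0,0,0],1],
    [[0,0,-0.95],[0,0,0],1],
    [[0,0,-0.95],[0,0,0],1],
  ],
)

```text
t: 11.25
ee_pos: [0.5576, -0.2909, 0.0114]
tool_rot: [[-0.998, -0.069, 0.0], [-0.069, 0.998, -0.0], [-0.0, -0.0, -1.0]]
wrist_force: [0.3, -0.5, -0.6]
grip_width: 0.0175
gripper_force: 25.0
```

Call:
servo_tool(
  rows=[
    [[0,0,-0.1],[0,0,0],1],
    [[0,0,-0.1],[0,0,0],3.5],
    [[0,0,-0.1],[0,0,0],3.5],
    [[0,0,-0.1],[0,0,0],3.5],
    [[0,0,-0.1],[0,0,0],3.5],
    [[0,0,3],[0,0,0],3.5],
    [[0,0,8],[0,0,0],3.5],
    [[0,0,14],[0,0,0],3.5],
    [[0,0,20],[0,0,0],3.5],
    [[2,6,22],[0,0,0],6],
    [[3,12,22],[0,0,0],6],
    [[4,18,22],[0,0,0],6],
  ],
)

```text
t: 12.75
ee_pos: [0.5977, -0.1094, 0.2315]
tool_rot: [[-0.998, -0.068, 0.001], [-0.068, 0.998, 0.0], [-0.001, 0.0, -1.0]]
wrist_force: [2.1, 0.1, -0.2]
grip_width: 0.0559
gripper_force: 0.0
```

Call:
servo_tool(
  rows=[
    [[1,6,0],[0,0,0],6],
    [[2,12,0],[0,0,0],6],
    [[3,18,0],[0,0,0],6],
    [[3.2,24,0],[0,0,0],6],
    [[3.2,30,0],[0,0,0],6],
    [[3.2,36,0],[0,0,0],6],
    [[3.2,38,0],[0,0,0],6],
    [[3.2,38,0],[0,0,0],6],
    [[3.2,38,0],[0,0,0],6],
    [[3.2,38,0],[0,0,0],6],
  ],
)

```text
t: 14.0
ee_pos: [0.6297, 0.2673, 0.2314]
tool_rot: [[-0.998, -0.067, 0.0], [-0.067, 0.998, 0.0], [-0.0, 0.0, -1.0]]
wrist_force: [0.2, 0.7, 0.5]
grip_width: 0.06
gripper_force: 0.0
```

```bash
python3 - <<'E'
from h import *
im,K,R,e=cam("wrist"); cv2.imwrite("pics/w3.png",im); np.savez("w3.npz",im=im,K=K,R=R,e=e)
s=r.observe();print(s["ee_pos"],np.round(s["tool_rot"],3).tolist(),s["joints"])
E
```

```text
[0.62978759 0.26742593 0.2314166 ] [[-0.998, -0.067, 0.0], [-0.067, 0.998, 0.0], [-0.0, 0.0, -1.0]] [ 3.65154587e+01  2.76125461e+01  1.06170631e+01  3.78246532e-03
 -7.29896873e+01 -1.22685195e+02]
```

View pics/w3.png

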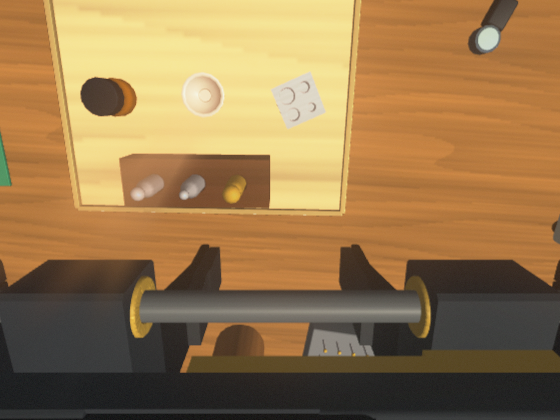

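The doming block's top face is at about (272,88), (313,73), (325,110), (288,128); the brass ball is at (233,194) and the steel balls at (138,194) and (185,194).

```bash
python3 - <<'E'
from h import *
d=np.load("w3.npz"); im=d["im"];a=(d["K"],d["R"],d["e"]); hsv=cv2.cvtColor(im,cv2.COLOR_BGR2HSV)
m=cv2.inRange(hsv,(0,0,60),(180,70,255)); m[:60]=0;m[140:]=0;m[:,:258]=0;m[:,338:]=0
cnt=max(cv2.findContours(m,0,2)[0],key=cv2.contourArea)
w=toplane(cnt[:,0],.046,*a)[:,:2]*1000; b=cv2.minAreaRect(w.astype(np.float32)); print(b,cv2.contourArea(cnt))
w=toplane([(272,88),(313,73),(325,110),(288,128)],.046,*a);print(w.round(4),w.mean(0))
for n,p,z in [("brass",(233,194),.086),("neck",(236,182),.067),("sa",(138,194),.086),("sb",(185,194),.086)]:print(n,toplane(p,z,*a)[0].round(4))
t=toplane([(80,213),(344,216),(122,206),(270,208)],.042,*a);print(t.round(4))
E
```

```text
((548.2371215820312, 278.48046875), (40.28460693359375, 40.251365661621094), 27.1827392578125) 1820.5
[[0.5388 0.2533 0.046 ]
 [0.5232 0.2902 0.046 ]
 [0.5552 0.3047 0.046 ]
 [0.5743 0.2709 0.046 ]] [0.54786922 0.27976753 0.046     ]
brass [0.6327 0.2247 0.086 ]
neck [0.6259 0.2249 0.067 ]
sa [0.6385 0.1395 0.086 ]
sb [0.6356 0.1816 0.086 ]
[[0.6757 0.0607 0.042 ]
 [0.6605 0.3362 0.042 ]
 [0.6651 0.1049 0.042 ]
 [0.657  0.2583 0.042 ]]
```

Call:
servo_tool(
  rows=[
    [[-4,0.5,0],[0,0,0.18],5.6],
    [[-8.2,1.1,0],[0,0,0.36],5.6],
    [[-8.2,1.1,0],[0,0,0.54],5.6],
    [[-8.2,1.1,0],[0,0,0.72],5.6],
    [[-8.2,1.1,0],[0,0,0.9],5.6],
    [[-8.2,1.1,0],[0,0,1.08],5.6],
    [[-8.2,1.1,0],[0,0,1.26],5.6],
    [[-8.2,1.1,0],[0,0,1.44],5.6],
    [[-8.2,1.1,0],[0,0,1.62],5.6],
    [[-8.2,1.1,0],[0,0,1.8],5.6],
    [[-8.2,1.1,0],[0,0,1.98],5.6],
    [[-8.2,1.1,0],[0,0,1.98],5.6],
  ],
)

```text
t: 15.55
ee_pos: [0.5477, 0.2791, 0.2314]
tool_rot: [[0.457, -0.889, 0.0], [-0.889, -0.457, 0.0], [-0.0, -0.0, -1.0]]
wrist_force: [-0.4, -0.3, -0.6]
grip_width: 0.056
gripper_force: 0.0
```

Call:
servo_tool(
  rows=[
    [[0,0,-5],[0,0,0],5.6],
    [[0,0,-10],[0,0,0],5.6],
    [[0,0,-15],[0,0,0],5.6],
    [[0,0,-17],[0,0,0],5.6],
    [[0,0,-17],[0,0,0],5.6],
  ],
)

```text
t: 16.18
ee_pos: [0.5467, 0.2787, 0.0593]
tool_rot: [[0.457, -0.889, -0.003], [-0.889, -0.457, -0.003], [0.001, 0.004, -1.0]]
wrist_force: [-0.1, 0.4, 1.4]
grip_width: 0.056
gripper_force: 0.0
```

```bash
python3 - <<'E'
from h import *
im,K,R,e=cam("scene"); cv2.imwrite("pics/s3.png",cv2.resize(im[190:350,240:460],None,fx=3,fy=3)); 
E
```

```text
(no output)
```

View pics/s3.png

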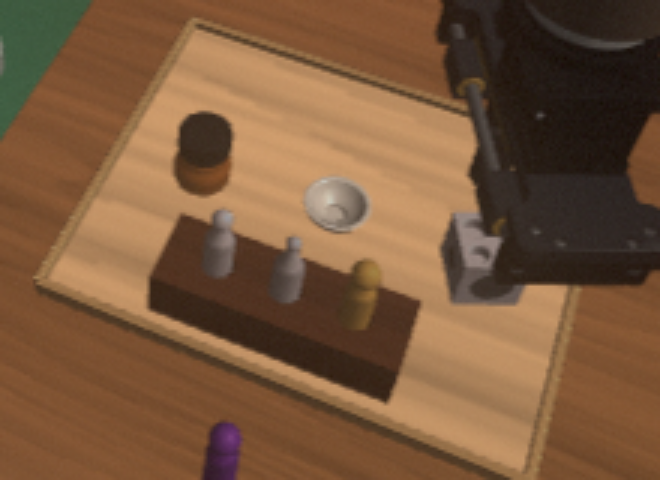

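The gripper is over the doming block at (485,250), and the brass punch at (362,290) is clear of it. I lower and grip.

Call:
servo_tool(
  rows=[
    [[0,0,-1.5],[0,0,0],5.6],
    [[0,0,-3],[0,0,0],5.6],
    [[0,0,-4.2],[0,0,0],5.6],
    [[0,0,-4.6],[0,0,0],5.6],
    [[0,0,-4.6],[0,0,0],5.6],
    [[0,0,-4.6],[0,0,0],3],
    [[0,0,-4.6],[0,0,0],3],
    [[0,0,-4.6],[0,0,0],3],
    [[0,0,-4.6],[0,0,0],3],
    [[0,0,-4.6],[0,0,0],3],
  ],
  squeeze=45,
)

```text
t: 17.48
ee_pos: [0.548, 0.2804, 0.0156]
tool_rot: [[0.46, -0.888, 0.001], [-0.888, -0.46, 0.001], [-0.0, -0.002, -1.0]]
wrist_force: [0.6, -0.1, 2.1]
grip_width: 0.0393
gripper_force: 45.0
```

Call:
servo_tool(
  rows=[
    [[0,0,0.5],[0,0,0],3],
    [[0,0,3],[0,0,0],3],
    [[0,0,7],[0,0,0],3],
    [[0,0,11],[0,0,0],3],
    [[0,-4,13],[0,0,-0.1],3],
    [[0,-9,13],[0,0,-0.2],3],
    [[0,-14,13],[0,0,-0.3],3],
    [[0,-19,13],[0,0,-0.41],3],
    [[0,-24,13],[0,0,-0.41],3],
    [[0,-29,13],[0,0,-0.41],3],
    [[0,-34,13],[0,0,-0.41],3],
    [[0,-34,13],[0,0,-0.41],3],
  ],
)

```text
t: 18.98
ee_pos: [0.5451, -0.0632, 0.1435]
tool_rot: [[0.062, -0.998, -0.005], [-0.998, -0.062, -0.0], [-0.0, 0.005, -1.0]]
wrist_force: [-0.0, 0.1, -4.3]
grip_width: 0.0393
gripper_force: 45.0
```

Call:
servo_tool(
  rows=[
    [[0.1,-5,0],[0,0,0],3],
    [[0.2,-10,0],[0,0,0],3],
    [[0.3,-13,0],[0,0,0],3],
    [[0.3,-13,-3],[0,0,0],3],
    [[0.3,-13,-6],[0,0,0],3],
    [[0.3,-13,-8.5],[0,0,0],3],
    [[0.3,-13,-10],[0,0,0],3],
    [[0.3,-13,-10.5],[0,0,0],3],
    [[0.3,-13,-10.5],[0,0,0],3],
    [[0.3,-13,-10.5],[0,0,0],3],
  ],
)

```text
t: 20.23
ee_pos: [0.5513, -0.19, 0.0411]
tool_rot: [[0.068, -0.998, 0.002], [-0.998, -0.068, -0.0], [0.0, -0.002, -1.0]]
wrist_force: [-0.4, 0.3, -3.6]
grip_width: 0.0394
gripper_force: 45.0
```

Call:
servo_tool(
  rows=[
    [[0,0,-0.2],[0,0,0],3],
    [[0,0,-0.35],[0,0,0],3],
    [[0,0,-0.45],[0,0,0],3],
    [[0,0,-0.5],[0,0,0],3],
    [[0,0,-0.5],[0,0,0],3],
    [[0,0,-0.5],[0,0,0],3],
  ],
)

```text
t: 20.98
ee_pos: [0.5505, -0.1901, 0.0355]
tool_rot: [[0.068, -0.998, 0.0], [-0.998, -0.068, -0.0], [0.0, -0.0, -1.0]]
wrist_force: [-1.0, 2.4, 1.3]
grip_width: 0.0401
gripper_force: 45.0
```

Call:
servo_tool(
  rows=[
    [[0,0,0],[0,0,0],5.6],
    [[0,0,0],[0,0,0],5.6],
    [[0,0,0],[0,0,0],5.6],
    [[0,0,0],[0,0,0],5.6],
    [[0,0,2],[0,0,0],5.6],
    [[0,0,6],[0,0,0],5.6],
    [[0,0,12],[0,0,0],5.6],
    [[0,0,18],[0,0,0],5.6],
    [[2,5,18],[0,0,0],4.5],
    [[4,11,18],[0,0,0],4.5],
    [[6,17,18],[0,0,0],4.5],
    [[7,23,18],[0,0,0],4.5],
  ],
)

```text
t: 22.48
ee_pos: [0.6211, 0.0418, 0.215]
tool_rot: [[0.068, -0.998, 0.0], [-0.998, -0.068, 0.0], [0.0, -0.0, -1.0]]
wrist_force: [0.8, -0.8, -0.3]
grip_width: 0.0449
gripper_force: 0.0
```

Call:
servo_tool(
  rows=[
    [[1,6,0],[0,0,0],4.5],
    [[1.3,12,0],[0,0,0],4.5],
    [[1.3,18,0],[0,0,0],4.5],
    [[1.3,21,0],[0,0,0],4.5],
    [[1.3,21,0],[0,0,0],4.5],
    [[1.3,21,0],[0,0,0],4.5],
  ],
)

```text
t: 23.22
ee_pos: [0.6334, 0.2495, 0.2148]
tool_rot: [[0.068, -0.998, -0.0], [-0.998, -0.068, -0.0], [0.0, 0.0, -1.0]]
wrist_force: [0.8, -0.2, -0.6]
grip_width: 0.0448
gripper_force: 0.0
```

```bash
python3 - <<'E'
from h import *
im,K,R,e=cam("wrist"); np.savez("w4.npz",im=im,K=K,R=R,e=e)
im2,*a=cam("top");x=np.hstack([cv2.resize(im,(400,300)),cv2.resize(im2[140:290,270:470],(400,300),interpolation=2)])
cv2.imwrite("pics/w4.png",x);np.savez("t4.npz",im=im2,K=a[0],R=a[1],e=a[2])
s=r.observe();print(s["ee_pos"],np.round(s["tool_rot"],3).tolist())
E
```

```text
[0.63360736 0.24877358 0.2151825 ] [[0.067, -0.998, -0.0], [-0.998, -0.067, -0.0], [0.0, 0.0, -1.0]]
```

View pics/w4.png

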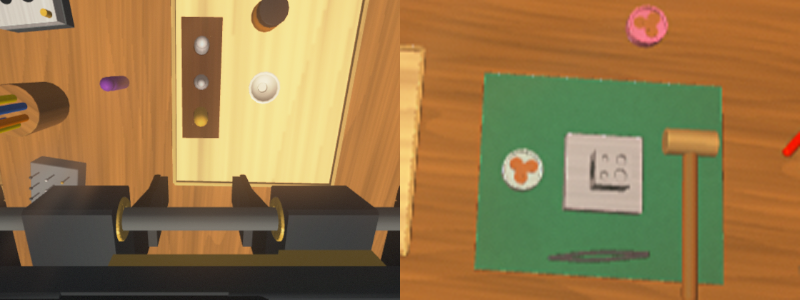

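On the left, the brass ball is at (201,119) in line with the steel balls. On the right, the tin, doming block and mallet lie well on the mat. I check the brass ball and the dome placement in numbers.

```bash
python3 - <<'E'
from h import *
d=np.load("w4.npz"); im=d["im"];a=(d["K"],d["R"],d["e"]); hsv=cv2.cvtColor(im,cv2.COLOR_BGR2HSV)
m=cv2.inRange(hsv,(15,120,100),(35,255,255)); k=np.zeros_like(m);k[145:190,262:300]=255;m&=k
c=max(cv2.findContours(m,0,2)[0],key=cv2.contourArea);print(cv2.boundingRect(c));(p,rad)=cv2.minEnclosingCircle(c);print(p,rad,toplane(p,.082,*a))
for q in ((281,63),(281,115)): print(toplane(q,.084,*a))
d=np.load("t4.npz");a=(d["K"],d["R"],d["e"])
q=lambda u,v:(270+(u-400)/2,140+v/2)
print("dome top corners",toplane([q(598,151),q(629,151),q(629,187),q(599,187)],.066,*a).round(3),"tin",toplane(q(521,168),.024,*a),"head",toplane(q(691,143),.02,*a),toplane(q(690,290),.018,*a))
E
```

```text
(271, 149, 21, 29)
(281.0, 163.0) 14.31792163848877 [[0.63346159 0.21948148 0.082     ]]
[[0.63887178 0.14163537 0.084     ]]
[[0.63617891 0.18042636 0.084     ]]
dome top corners [[ 0.566 -0.173  0.066]
 [ 0.571 -0.208  0.066]
 [ 0.53  -0.211  0.066]
 [ 0.525 -0.178  0.066]] tin [[ 0.54454179 -0.09266186  0.024     ]] head [[ 0.60006559 -0.28930015  0.02      ]] [[ 0.42841077 -0.29923121  0.018     ]]
```

Call:
servo_tool(
  rows=[
    [[0,-2.7,0],[0,0,0],4],
    [[0,-2.7,0],[0,0,0],4],
    [[0,-2.7,-5],[0,0,0],4],
    [[0,-2.7,-9],[0,0,0],4],
    [[0,-2.7,-13],[0,0,0],4],
    [[0,-2.7,-15.5],[0,0,0],4],
    [[0,-2.7,-16.8],[0,0,0],4],
    [[0,-2.7,-16.8],[0,0,0],4],
    [[0,-2.7,-16.8],[0,0,0],1],
    [[0,-2.7,-16.8],[0,0,0],1],
    [[0,-2.7,-16.8],[0,0,0],1],
    [[0,-2.7,-16.8],[0,0,0],1],
  ],
  squeeze=20,
)

```text
t: 24.82
ee_pos: [0.634, 0.2232, 0.0479]
tool_rot: [[0.068, -0.998, 0.001], [-0.998, -0.068, 0.001], [-0.0, -0.001, -1.0]]
wrist_force: [-0.0, -0.2, 2.4]
grip_width: 0.0171
gripper_force: 20.0
```

Call:
servo_tool(
  rows=[
    [[0,0,0.7],[0,0,0],1],
    [[0,0,1.7],[0,0,0],1],
    [[0,0,3],[0,0,0],1],
    [[0,0,6],[0,0,0],1],
    [[0,0,10],[0,0,0],1],
    [[0,0,10],[0,0,0],1],
    [[0,-5,10],[0,0,0],1],
    [[0,-10,10],[0,0,0],1],
    [[0,-15,10],[0,0,0],1],
    [[0,-20,10],[0,0,0],1],
    [[0,-25,10],[0,0,0],1],
    [[0,-25,10],[0,0,0],1],
  ],
  squeeze=30,
)

```text
t: 26.32
ee_pos: [0.632, -0.0304, 0.1463]
tool_rot: [[0.063, -0.998, -0.003], [-0.998, -0.063, -0.0], [0.0, 0.003, -1.0]]
wrist_force: [-0.0, 0.2, -1.2]
grip_width: 0.0173
gripper_force: 30.0
```

Call:
servo_tool(
  rows=[
    [[0,-5,0],[0,0,0],1],
    [[-0.1,-10,0],[0,0,0],1],
    [[-0.2,-15.8,0],[0,0,0],1],
    [[-0.2,-15.8,0],[0,0,0],1],
    [[-0.2,-15.8,-4],[0,0,0],1],
    [[-0.2,-15.8,-7],[0,0,0],1],
    [[-0.2,-15.8,-9.5],[0,0,0],1],
    [[-0.2,-15.8,-10.5],[0,0,0],1],
    [[-0.2,-15.8,-10.5],[0,0,0],1],
  ],
)

```text
t: 27.45
ee_pos: [0.6314, -0.1841, 0.0416]
tool_rot: [[0.069, -0.998, -0.001], [-0.998, -0.069, 0.0], [-0.0, 0.001, -1.0]]
wrist_force: [-0.8, 0.3, -0.5]
grip_width: 0.0172
gripper_force: 30.0
```

```bash
python3 - <<'E'
from h import *
im,K,R,e=cam("scene"); cv2.imwrite("pics/s4.png",cv2.resize(im[120:350,60:460],(800,460)))
E
```

```text
(no output)
```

View pics/s4.png

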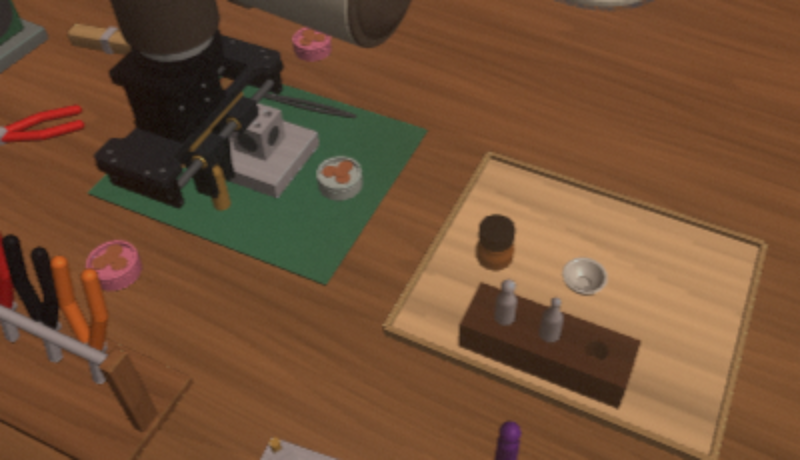

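The brass punch is held upright behind the block at (220,190), its hole in the stand (598,349) is empty, and the steel punches are undisturbed. I lower until it touches.

Call:
servo_tool(
  rows=[
    [[0,0,-0.3],[0,0,0],1],
    [[0,0,-0.5],[0,0,0],1],
    [[0,0,-0.6],[0,0,0],1],
    [[0,0,-0.7],[0,0,0],1],
    [[0,0,-0.7],[0,0,0],1],
    [[0,0,-0.7],[0,0,0],1],
  ],
)

```text
t: 28.25
ee_pos: [0.6315, -0.185, 0.0351]
tool_rot: [[0.068, -0.998, 0.0], [-0.998, -0.068, -0.0], [0.0, -0.0, -1.0]]
wrist_force: [-0.2, 0.6, -1.5]
grip_width: 0.0173
gripper_force: 30.0
```

Still carrying the weight (-1.5 N), so I lower in half-millimetre steps.

Call:
servo_tool(
  rows=[
    [[0,0,-0.05],[0,0,0],1],
    [[0,0,-0.1],[0,0,0],1],
    [[0,0,-0.1],[0,0,0],1],
    [[0,0,-0.1],[0,0,0],1],
  ],
)

```text
t: 28.75
ee_pos: [0.6317, -0.1851, 0.0349]
tool_rot: [[0.068, -0.998, 0.001], [-0.998, -0.068, -0.0], [0.0, -0.001, -1.0]]
wrist_force: [-1.5, 0.2, 5.2]
grip_width: 0.017
gripper_force: 30.0
```

Contact at +5 N. I back off 0.5 mm, release gently and rise straight up.

Call:
servo_tool(
  rows=[
    [[0,0,0.05],[0,0,0],1],
    [[0,0,0.05],[0,0,0],1],
    [[0,0,0.05],[0,0,0],4.0],
    [[0,0,0.05],[0,0,0],4.0],
    [[0,0,0.05],[0,0,0],4.0],
    [[0,0,0.05],[0,0,0],4.0],
    [[0,0,2],[0,0,0],4.0],
    [[0,0,5],[0,0,0],4.0],
    [[0,0,10],[0,0,0],4.0],
    [[0,0,16],[0,0,0],4.0],
    [[0,6,20],[0,0,0],4.0],
    [[0,10,20],[0,0,0],4.0],
  ],
)

```text
t: 30.25
ee_pos: [0.6329, -0.0843, 0.238]
tool_rot: [[0.067, -0.998, 0.007], [-0.998, -0.067, 0.0], [0.0, -0.007, -1.0]]
wrist_force: [-0.1, 0.4, -1.3]
grip_width: 0.0397
gripper_force: 0.0
```

Call:
servo_tool(
  rows=[
    [[0,6,0],[0,0,0],4.0],
    [[0,12,0],[0,0,0],4.0],
    [[0,18,0],[0,0,0],4.0],
    [[0,18,0],[0,0,0],4.0],
    [[0,18,0],[0,0,0],4.0],
  ],
)

```text
t: 30.88
ee_pos: [0.6313, 0.0952, 0.2339]
tool_rot: [[0.069, -0.998, -0.0], [-0.998, -0.069, -0.0], [0.0, 0.0, -1.0]]
wrist_force: [0.5, -0.3, -0.2]
grip_width: 0.0401
gripper_force: 0.0
```

```bash
python3 - <<'E'
from h import *
im,*a=cam("scene"); im2,*b=cam("top")
cv2.imwrite("pics/f.png",np.hstack([cv2.resize(im[120:270,60:260],(400,300),interpolation=2),cv2.resize(im2[140:290,270:470],(400,300),interpolation=2)]))
E
```

```text
(no output)
```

View pics/f.png

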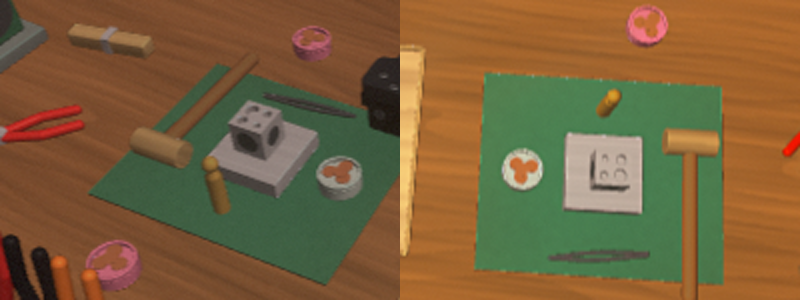

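The layout looks right. I check numerically that the punch, with its ball at (211,164) and foot at (219,210) on the left, is really upright.

```bash
python3 - <<'E'
from h import *
q1=lambda u,v:(60+u/2,120+v/2); q2=lambda u,v:(270+(u-400)/2,140+v/2)
for n,ball,q in(("scene",(211,164),q1),("top",(614,96),q2)):
    c=r.camera_info(n);a=(np.array(c["mtx"]),np.array(c["attitude"]),np.array(c["eye"]))
    print(n,"ball",toplane(q(*ball),.0705,*a)); P=topix([[.631,-.185,.004],[.631,-.185,.0705],[.622,-.185,.004]],*a); print(P,"seen ball",q(*ball))
E
```

```text
scene ball [[ 0.63128904 -0.18336378  0.0705    ]]
[[171.14096397 223.73336365]
 [164.92956167 201.62845776]
 [173.79757592 220.89524547]] seen ball (165.5, 202.0)
top ball [[ 0.63127529 -0.18539955  0.0705    ]]
[[371.24839704 195.32648066]
 [376.81496341 188.09510875]
 [370.94201101 198.90681964]] seen ball (377.0, 188.0)
```

Both views put the ball right above the placed foot, so the punch is upright. Handing in.

```bash
python3 -c "
from bench import r
print(r.hand_in())"
```

```text
the job is handed in; nothing more can be done
None
```

The doming station is laid out and handed in at about 31 s; the final images showed the tin, doming block, brass punch and mallet in place, but the hand-in returned no verdict.

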